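# Slide the catch tray home under the chopping board

### The arm

A 6-joint arm with a two-finger parallel gripper is mounted at the origin on a cart in front of the work surface, level with it; the furniture and walls round the work are solid. World frame = base frame: x ahead of the robot, y to its left, z up, the work surface at z = 0. Lengths are in m, angles in rad, forces in N, time in s.
With the tool pointing down it reaches from about 0.35 to 0.775 m from the base axis. Payload 5.5 kg.
Tool frame: the origin (TCP) lies between the finger pads; the fingertips stand 11 mm ahead of it and the grasp point (between the pads) lies 8 mm behind it (tips_ahead is the distance from the TCP to the fingertips, in m); z points along the fingers, y is the line along which they close (so a half turn about z gives the same grasp; the last joint's range is limited). The gripper opens to 85 mm and grips with 20 to 120 N. Pads are 22 mm wide; open, the fingers measure 114 mm over their backs; the gripper's body (76 mm by 85 mm) begins 54 mm behind the grasp point. The pads swing forward as they close: fully open they stand 13 mm farther back than shut.
Start: joints at [-1.359, 0.313, 0.046, 1.304, 0, 1.431], TCP at [0.198, -0.54, 0.242] pointing down, gripper open.
Joint ranges: [-2.76, 2.76], [-0.86, 1.69], [-1.03, 1.26], [-2.2, 2.34], [-1.47, 1.5], [-3.14, 3.14]. Speed limits (rad/s): [2.57, 2.57, 3.14, 3.14, 3.14, 3.14].

### API

Orientations are given as a unit quaternion [w, x, y, z].
In Python, from workcell import * gives the robot as it stands. The module is installed in compiled form; this text tells all that it offers.
- The arm moves only by the tool jog_arm, never from a script. Its argument "moves" is a list of rows, each an object with "fingers": the closure, from 0 (fully open) to 1 (shut); "slide": the shift along the tool's x, y, z in mm, a list of three; "angular": the turn, a rotation vector about the tool's x, y, z in degrees, a list of three. A call has 1 to 10 rows; each row is the pose to reach, as a shift and turn from the pose commanded when the call began, along the tool's axes at that moment; what a row does not reach only later rows make up. A row lasts 1/12 s, in which the tool goes at most 41.7 mm and 7.16 degrees, less where a joint would pass 70% of its speed; a pose out of reach is approached as far as the arm can. A call with a gripper value outside its range is refused whole. The fingers move at their own pace and stop on an object; "squeeze" is the grip in N (left out, the last holds). Time passes only in rows, so rows that repeat a pose let the fingers close. It gives the time, the measured TCP pose, the force, the opening and the grip force at its end, in the units of the state.
- get_state(): the state, without advancing time (a new reading comes with each control period).
- read_camera(name): name is "side" or "top" or "wrist"; returns a dict with "color" (384x512x3 uint8, red, green, blue), "fovy" (degrees; the focal length in pixels is half the picture's height over the tangent of half this angle, whatever the lens; pixels are square), "cx", "cy" (the principal point, pixels), "D" ([k1, k2, p1, p2, k3] as OpenCV has them; the pictures are not rectified), "world_from_camera" (4x4, takes a point from camera to world coordinates); the wrist camera has in their place "tool_from_camera" (4x4, takes a point from camera to tool coordinates, whose origin is the TCP and whose axes are the flange's). Camera axes: x right, y down, z forward; pixel columns grow to the right and rows downward; lengths in m; the calibration is good to about 2 mm. A picture is of the moment at which its call begins: read the wrist's pose just before it. There is no depth.
- hand_in(): hands the job in; it is judged then, once.
Trained networks look in a picture, given as the dict that the camera call returned (one of the last four; its "shot" number tells which), for a name from the list of things; names that differ only in an ending like _2 or _b are one class to them, and where a whole thing is asked for, a point or a joint stands for the part that bears it (a point fixed in the world has none). Each returns a list of dicts, best first, with "p" (0 to 1); they miss things now and then, are a little off and sometimes report something else, mostly with a low value. They report only what shows in the picture. A call takes as long as a camera call.
- look_for(target, picture): "point" ([column, row] in pixels, amid what is visible of it).
- tip_of(target, picture): "point" ([column, row] in pixels: a listed point, or the origin of a listed thing).
The state is a dict: "clock": time; "joint_pos": joint angles; "qvel": joint speeds; "tau": joint torques, N m; "tcp_pos": TCP position; "orientation": TCP orientation; "wrist_force": force on the tool from outside, world axes, zero at the start; "ft_torque": the same for the moment, N m; "finger_gap": finger opening in m; "grip_force": force on a finger pad.
Only numpy, scipy, OpenCV 4.12 (cv2) and the standard library are available. Lean on these libraries where they do the work, as an engineer would, in place of code of your own. Each camera call takes 0.05 s, during which the arm holds its last target. There are 200 camera calls.

### The job

Slide the catch tray, with the lime in it, back under the chopping board, nose first: lift it over the sill at the mouth, feel your way in between the guides, push it against the sprung buffer until its middle foot has passed the sill, and let it down so that it sits level behind the sill. Keep the tray level throughout, ease it in gently without forcing it, and leave the food on the board and the things around as they are.

Things in the scene. Friction and masses are not known exactly. Their poses are not given: they have to be found in the camera images.
- station: Fixed chopping station: pale wooden board 230 x 214 mm, top 97 and underside 73 mm above the worktop, on side cheeks, open in front. Origin on the worktop under the board's middle; x points inwards (mouth to back), y left looking in, z up. A steel runner channel hangs below on slotted screws: parallel to x, but up to 15 mm to either side of y = 0 and up to 5 mm deeper or less deep than nominal.
- station_mouth (a point): Middle of the mouth: station x = -115 mm (board's front edge), y = 0, 10 mm above the worktop, which is the height of the channel's cross sill. The sill is 8 mm thick, nominally at x = -113 to -105 mm; behind it the channel's floor is 5 mm lower (5 mm above the worktop). Axes as the station's.
- guides (a point): Where the channel's two upright guides begin nominally: station x = -105 mm, y = 0. They are 122.8 mm apart, have round ends of 2.5 mm radius and stand 5 to 47 mm above the worktop. The channel really lies up to 15 mm to either side and up to 5 mm nearer or farther; this point does not show it: feel for it (or look). Axes as the station's.
- buffer_face (a point): Free face of the channel's rear rubber buffer, nominally station x = 31 mm (real: up to 5 mm nearer or farther; the point does not show it or move). The tray's nose pushes it in: 3 N at first touch, 5 N at 4 mm, 6.8 N at 7.5 mm, then rigid. The middle foot drops in behind the sill only with the buffer pushed in 4 to 7.5 mm; the buffer then holds it against the sill.
- tray: Loose steel tray, 0.35 to 0.6 kg. Origin: its middle, level with the undersides of its feet; x to the nose (goes in first), z up. Steel body x = -105 to 105 mm, 120 mm wide, 3 mm walls, nose corners 3 mm radius, bottom 6.5 and rim 56.5 mm above the feet. Cross feet 6.5 mm high at x = 86 to 94 and (middle foot) -35 to -27 mm. Home: origin at station x = -75 to -61 mm, z = 5 mm.
- tray_grip (a point): Grip point on the tray's wooden front panel (10 mm thick, x = -115 to -105 mm of the tray, 122 mm wide, top 68 mm above the feet): middle of its thickness and width, 53 mm above the feet. Pinch it along the tray's x, one finger inside the tray, one outside. Home, the panel stands about 60 mm outside the board's edge. Axes as the tray's.
- tray_nose (a point): Middle of the tray's nose face (x = 105 mm of the tray) at the level of the undersides of the feet. Axes as the tray's.
- lime: Green lime, 52 x 46 x 46 mm, loose in the nose half of the tray; origin at its underside as it lay at first (it turns with the lime).
- lemon: Yellow lemon, 71 x 53 x 54 mm, loose on top of the board; origin at its underside. To be left alone.
- garlic: Garlic bulb, 56 mm, loose on top of the board; origin at its underside. To be left alone.
- pepper_mill: Brown wooden pepper mill, 58 x 58 x 170 mm, upright on the worktop beyond the tray; origin at its underside. To be left alone.
- spice_jar: Glass spice jar with an ochre cap, 44 x 44 x 104 mm, upright on the worktop beyond the tray; origin at its underside. To be left alone.

How it is judged:
By the outcome, as a careful person would: the job done as asked, in the order asked, and still so for the second after the job is handed in, with the robot touching nothing.
It also fails if it takes over 72 s, if anything falls off the work surface, if the arm or the gripper's body presses on something with over 40 N, if the wrist force passes 120 N, or if a joint passes its speed limit or range.

## Working session

There is one attempt and no reset: what is moved stays moved. The work goes in short steps, Python scripts to look and compute and a tool call to move; the robot and the scene stay as the last step left them, time stands still between calls to the robot, and variables do not carry over. Pictures are saved under pics/ and viewed, at most 10 in all, crops included, and the job is handed in when it is done.

Besides the shell and the picture viewer there is one more tool, called after "Request:" as name([rows], argument=value, ...), one row to a line, values as JSON. jog_arm: Moves the arm, as the interface text tells. Its arguments: {"type":"object","properties":{"moves":{"type":"array","items":{"type":"object","properties":{"fingers":{"type":"number"},"slide":{"type":"array","items":{"type":"number"}},"angular":{"type":"array","items":{"type":"number"}}}}},"squeeze":{"type":"number"}},"required":["moves"]}

```bash
mkdir -p pics; cat > h.py <<'E'
from workcell import *
import numpy as np, cv2
from scipy.spatial.transform import Rotation as R
def K(p):
    f=p["color"].shape[0]/2/np.tan(np.radians(p["fovy"])/2)
    return np.array([[f,0,p["cx"]],[0,f,p["cy"]],[0,0,1.]])
def T(p,s=None):
    if "world_from_camera" in p: return np.array(p["world_from_camera"])
    w,x,y,z=s["orientation"]; M=np.eye(4); M[:3,:3]=R.from_quat([x,y,z,w]).as_matrix(); M[:3,3]=s["tcp_pos"]
    return M@np.array(p["tool_from_camera"])
def ray(p,uv,s=None):
    u=cv2.undistortPoints(np.array([[uv]],float),K(p),np.array(p["D"],float))[0,0]
    M=T(p,s); return M[:3,3],M[:3,:3]@np.array([u[0],u[1],1])
def at_z(p,uv,z,s=None):
    o,d=ray(p,uv,s); return o+d*(z-o[2])/d[2]
def tri(rs):
    A=0;b=0
    for o,d in rs:
        d=d/np.linalg.norm(d);P=np.eye(3)-np.outer(d,d);A=A+P;b=b+P@o
    return np.linalg.solve(A,b)
def proj(p,X,s=None):
    M=np.linalg.inv(T(p,s)); X=np.atleast_2d(X)@M[:3,:3].T+M[:3,3]
    return cv2.projectPoints(X.reshape(-1,1,3),np.zeros(3),np.zeros(3),K(p),np.array(p["D"],float))[0].reshape(-1,2)
def save(p,n): cv2.imwrite("pics/"+n+".png",p["color"][:,:,::-1])
E
python3 - <<'E'
from h import *
np.set_printoptions(precision=4,suppress=True)
s=get_state();print({k:np.round(v,4) for k,v in s.items()})
P={n:read_camera(n) for n in("side","top")}
for n,p in P.items():
    save(p,n+"0");print(n,T(p)[:3,3],T(p)[:3,2],p["fovy"])
Z=dict(station=0,station_mouth=.01,guides=.01,buffer_face=.01,tray=0,tray_grip=.053,tray_nose=0,lime=.009,pepper_mill=0,spice_jar=0,lemon=.097,garlic=.097)
for t in Z:
    rs=[]
    for n,p in P.items():
        r=tip_of(t,p)
        if r: 
            print(t,n,np.round(r[0]["p"],2),np.round(r[0]["point"],1),at_z(p,r[0]["point"],Z[t])); rs.append(ray(p,r[0]["point"]))
    if len(rs)==2: print("   tri",tri(rs))
E
```

```text
{'clock': np.float64(0.0), 'joint_pos': array([-1.3586,  0.314 ,  0.045 ,  1.3036,  0.    ,  1.4312]), 'qvel': array([-0.0007, -0.001 , -0.0002, -0.0008, -0.001 , -0.0006]), 'tau': array([ -0.0018, -48.0624,  29.8533,   0.0192,  -0.0004,   0.    ]), 'tcp_pos': array([ 0.198 , -0.5393,  0.2414]), 'orientation': array([-0.0009,  0.9846,  0.175 , -0.    ]), 'wrist_force': array([-0.1032, -0.6195, -0.3089]), 'ft_torque': array([0.0442, 0.0219, 0.0072]), 'grip_force': np.float64(0.0), 'finger_gap': np.float64(0.0853)}
side [ 0.4486 -0.9055  0.4616] [ 0.1651  0.8846 -0.4362] 51.735436327649026
top [ 0.3846 -0.1308  1.2312] [ 0.1703 -0.0054 -0.9854] 44.22329773639001
station side 0.9 [205.8 200.3] [0.5061 0.0153 0.    ]
station top 0.58 [203.2 226.1] [0.5138 0.0018 0.    ]
   tri [0.5091 0.001  0.0075]
station_mouth side 0.61 [219.1 219. ] [ 0.5278 -0.1055  0.01  ]
guides side 0.83 [219.5 211.8] [ 0.5325 -0.0707  0.01  ]
buffer_face side 0.76 [208.6 191.9] [0.516  0.0438 0.01  ]
tray side 0.61 [190.3 255.8] [ 0.4555 -0.2306  0.    ]
tray top 0.6 [296.6 245.4] [ 0.4634 -0.2422  0.    ]
   tr
[... 268 characters left out ...]
4] [ 0.4661 -0.1385  0.    ]
   tri [ 0.4618 -0.1386  0.0089]
lime side 0.63 [196.2 242. ] [ 0.4699 -0.1948  0.009 ]
lime top 0.7 [279.5 244.1] [ 0.4663 -0.1971  0.009 ]
   tri [ 0.468  -0.1971  0.0103]
pepper_mill side 0.67 [295.1 224.7] [ 0.7012 -0.1401  0.    ]
pepper_mill top 0.93 [252.4 155.6] [ 0.7039 -0.1268  0.    ]
   tri [ 0.7058 -0.1267 -0.008 ]
spice_jar side 0.62 [314.6 252.5] [ 0.7096 -0.2571  0.    ]
spice_jar top 0.58 [304.6 156.8] [ 0.7009 -0.2672  0.    ]
   tri [ 0.7023 -0.2671  0.0068]
lemon side 0.91 [187.  160.6] [0.464  0.0546 0.097 ]
garlic side 0.78 [217.3 159.3] [0.5416 0.0537 0.097 ]
garlic top 0.93 [170.2 205.3] [0.5542 0.073  0.097 ]
   tri [0.5494 0.0744 0.0899]
```

View pics/side0.png

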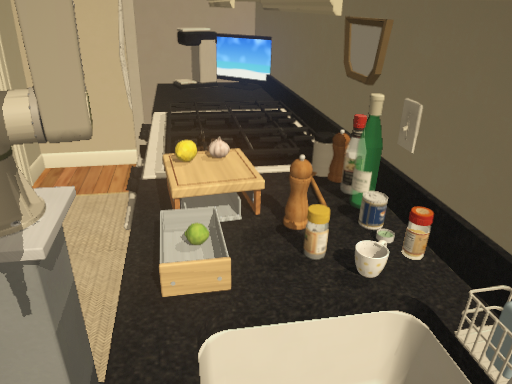

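View pics/top0.png

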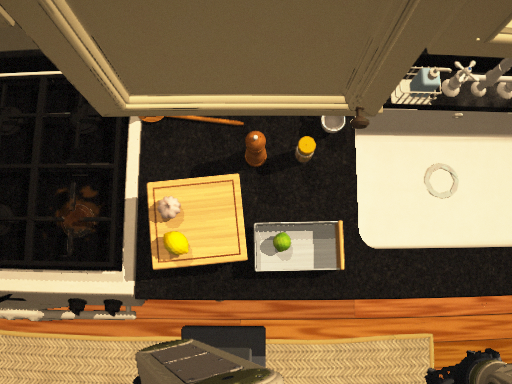

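The side view shows the tray (panel at about (195,275)) in front of the board's mouth at about (215,210). The channel's grey parts show under the board. The top view has board corners at about (148,183), (240,174), (247,261) and (152,269), and the tray at (255–344, 221–271).

```bash
python3 - <<'E'
from h import *
np.set_printoptions(precision=4,suppress=True)
p=read_camera("top");q=read_camera("side")
hsv=cv2.cvtColor(p["color"],cv2.COLOR_RGB2HSV)
m=((hsv[...,1]>60)&(hsv[...,2]>110)&(hsv[...,0]<35)).astype(np.uint8)
def blob(x0,x1,y0,y1):
    a=np.zeros_like(m);a[y0:y1,x0:x1]=m[y0:y1,x0:x1]
    c=max(cv2.findContours(a,0,1)[0],key=cv2.contourArea);return cv2.convexHull(c)[:,0].astype(float)
def rect(c,z):
    W=np.array([at_z(p,u,z)[:2] for u in c]);r=cv2.minAreaRect((W*1000).astype(np.float32));return r,cv2.boxPoints(r)
for n,b,z in(("board",(143,252,168,275),.097),("panel",(335,350,213,277),.068)):
    r,bx=rect(blob(*b),z);print(n,r);print(bx)
c=q["color"][185:305,140:280];cv2.imwrite("pics/sidecrop.png",cv2.resize(c,None,fx=5,fy=5,interpolation=cv2.INTER_CUBIC)[:,:,::-1])
E
```

```text
board ((517.520751953125, 9.528030395507812), (214.36546325683594, 230.49078369140625), 6.078804016113281)
[[ 398.7366  112.7752]
 [ 423.1447 -116.4196]
 [ 636.3049  -93.7191]
 [ 611.8968  135.4757]]
panel ((461.2432556152344, -342.4510498046875), (22.37484359741211, 121.34632110595703), 88.62698364257812)
[[ 400.3195 -352.1815]
 [ 521.6309 -355.0891]
 [ 522.1671 -332.7206]
 [ 400.8556 -329.813 ]]
```

View pics/sidecrop.png

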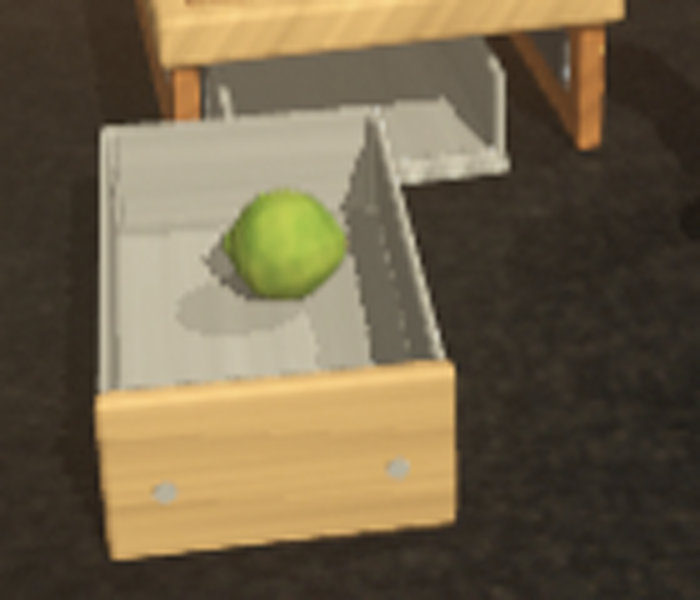

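The crop shows the right guide's front end with its top at crop (502,70), which is full-picture (240.4,199). The sill's right end is at crop (505,165), and the left guide's end is near crop (225,88), which is (185,202.6). The lime lies in the nose half of the tray.

```bash
cat >> h.py <<'E'
# station frame (first estimate from the top view)
SC=np.array([.5175,.0095]); SH=np.radians(96.08)
def st(X):
    X=np.asarray(X); d=X[:2]-SC; ex=np.array([np.cos(SH),np.sin(SH)]); ey=np.array([-ex[1],ex[0]])
    return np.round(np.array([d@ex,d@ey,X[2]])*1000,1)
def wo(x,y,z=0):
    ex=np.array([np.cos(SH),np.sin(SH)]); ey=np.array([-ex[1],ex[0]])
    return np.append(SC+(x*ex+y*ey)/1000,z/1000)
E
python3 - <<'E'
from h import *
q=read_camera("side")
f=lambda u,v:(140+u/5,185+v/5)
for n,c,z in(("Rguide top",(502,70),.047),("sill R end top",(507,158),.01),("sill face R lower",(507,170),.0),("Lguide top",(222,85),.047),("board front top L",(150,30),.097)): print(n,st(at_z(q,f(*c),z)))
# predicted board front corners in side picture
print(proj(q,np.array([wo(-115,107,97),wo(-115,-107,97),wo(-115,-107,73),wo(-115,107,73)])))
w=read_camera("wrist");s=get_state();print(np.round(w["tool_from_camera"],3),w["fovy"])
E
```

```text
Rguide top [-98.7 -53.4  47. ]
sill R end top [-117.2  -51.2   10. ]
sill face R lower [-111.1  -52.9    0. ]
Lguide top [-82.2  75.8  47. ]
board front top L [-121.7  109.4   97. ]
[[170.80146723 189.5947908 ]
 [264.99305515 180.01561009]
 [264.63213588 189.49122702]
 [171.55465595 199.53821334]]
[[ 0.    -0.963 -0.27   0.067]
 [ 1.     0.     0.001  0.   ]
 [-0.001 -0.27   0.963 -0.131]
 [ 0.     0.     0.     1.   ]] 61.929451902201365
```

Request:
jog_arm([
  {"slide":[40,-8,0],"angular":[0,0,3]},
  {"slide":[80,-16,0],"angular":[0,0,6]},
  {"slide":[120,-24,0],"angular":[0,0,9]},
  {"slide":[160,-32,0],"angular":[0,0,12]},
  {"slide":[200,-40,0],"angular":[0,0,15]},
  {"slide":[240,-46,0],"angular":[0,0,18]},
  {"slide":[280,-53,0],"angular":[0,0,21]},
  {"slide":[315,-60,0],"angular":[0,0,21.6]},
  {"slide":[345,-65,0],"angular":[0,0,21.6]},
  {"slide":[345,-65,0],"angular":[0,0,21.6]},
])

```text
schema error: expected keys fingers, slide, angular
```

Request:
jog_arm([
  {"angular":[7,0,0]},
  {"angular":[14,0,0]},
  {"angular":[21,0,0]},
  {"angular":[28,0,0]},
  {"angular":[34,0,0]},
  {"angular":[40,0,0]},
  {"angular":[40,0,0]},
])

```text
schema error: expected keys fingers, slide, angular
```

```bash
python3 - <<'E'
from h import *
s=get_state();w=read_camera("wrist");save(w,"w1");print(s["clock"],s["tcp_pos"],s["orientation"],s["joint_pos"])
for t in("station","station_mouth","guides","buffer_face","tray_grip","tray_nose","tray"):
    for r in tip_of(t,w)[:1]: print(t,r["p"],r["point"],at_z(w,r["point"],{"tray_grip":.053,"station":0,"tray_nose":0,"tray":0}.get(t,.01),s))
i=w["color"].copy()
for u in proj(w,np.array([wo(-115,107,97),wo(-115,-107,97),wo(-115,-107,73),wo(-115,107,73),wo(-105,0,5),wo(-105,61.4,47),wo(-105,-61.4,47)]),s): cv2.circle(i,tuple(int(round(a)) for a in u),2,(255,0,0),1)
cv2.imwrite("pics/w1.png",cv2.resize(i,(800,600),interpolation=cv2.INTER_CUBIC)[:,:,::-1])
E
```

```text
1.5 [ 0.19814269 -0.53980804  0.24229655] [2.08885785e-05 9.84570087e-01 1.74990698e-01 1.50613155e-06] [-1.35858164e+00  3.13222538e-01  4.60663135e-02  1.30359824e+00
  1.49333212e-06  1.43121837e+00]
```

View pics/w1.png

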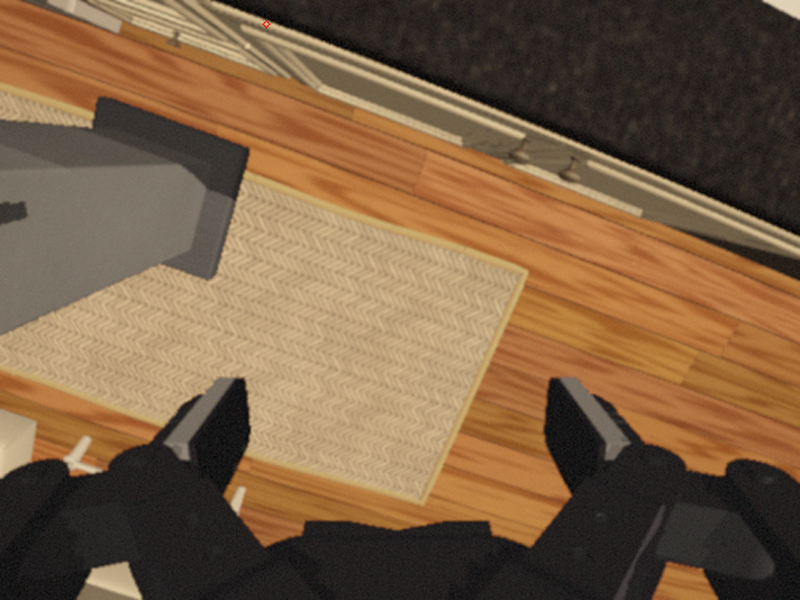

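The moves were refused because every row needs all the keys, so this view only shows the floor. Next I'll resend the moves with every key.

Request:
jog_arm([
  {"fingers":0,"slide":[40,-8,0],"angular":[0,0,3]},
  {"fingers":0,"slide":[80,-16,0],"angular":[0,0,6]},
  {"fingers":0,"slide":[120,-24,0],"angular":[0,0,9]},
  {"fingers":0,"slide":[160,-32,0],"angular":[0,0,12]},
  {"fingers":0,"slide":[200,-40,0],"angular":[0,0,15]},
  {"fingers":0,"slide":[240,-46,0],"angular":[0,0,18]},
  {"fingers":0,"slide":[280,-53,0],"angular":[0,0,21]},
  {"fingers":0,"slide":[315,-60,0],"angular":[0,0,21.6]},
  {"fingers":0,"slide":[345,-65,0],"angular":[0,0,21.6]},
  {"fingers":0,"slide":[345,-65,0],"angular":[0,0,21.6]},
])

```text
clock: 2.73
tcp_pos: [0.5039, -0.3566, 0.2419]
orientation: [-0.0, 1.0, -0.01, 0.001]
wrist_force: [0.5, -0.3, 0.1]
finger_gap: 0.0854
grip_force: 0.0
```

Request:
jog_arm([
  {"fingers":0,"slide":[0,0,0],"angular":[7,0,0]},
  {"fingers":0,"slide":[0,0,0],"angular":[14,0,0]},
  {"fingers":0,"slide":[0,0,0],"angular":[21,0,0]},
  {"fingers":0,"slide":[0,0,0],"angular":[28,0,0]},
  {"fingers":0,"slide":[0,0,0],"angular":[34,0,0]},
  {"fingers":0,"slide":[0,0,0],"angular":[40,0,0]},
  {"fingers":0,"slide":[0,0,0],"angular":[40,0,0]},
])

```text
clock: 3.32
tcp_pos: [0.4975, -0.3627, 0.2332]
orientation: [-0.349, 0.937, -0.015, 0.001]
wrist_force: [-0.1, -2.2, -3.1]
finger_gap: 0.0857
grip_force: 0.0
```

```bash
cat > look.py <<'E'
from h import *
import sys
s=get_state();w=read_camera("wrist");n=sys.argv[1];save(w,n+"raw");print(s["clock"],s["tcp_pos"],s["orientation"],s["joint_pos"])
np.savez(n+".npz",T=T(w,s))
for t in("station","station_mouth","guides","buffer_face","tray_grip","tray_nose","tray"):
    for r in tip_of(t,w)[:1]:
        X=at_z(w,r["point"],{"tray_grip":.053,"station":0,"tray_nose":0,"tray":0}.get(t,.01),s);print(t,r["p"],r["point"],X,st(X))
i=w["color"].copy()
for u in proj(w,np.array([wo(-115,107,97),wo(-115,-107,97),wo(-115,-107,73),wo(-115,107,73),wo(-105,0,5),wo(-105,61.4,47),wo(-105,-61.4,47)]),s): cv2.circle(i,tuple(int(round(a)) for a in u),2,(255,0,0),1)
cv2.imwrite("pics/%s.png"%n,cv2.resize(i,(800,600),interpolation=cv2.INTER_CUBIC)[:,:,::-1])
E
python3 look.py w2
```

```text
3.3167 [ 0.49754802 -0.36265334  0.23318525] [-3.48800170e-01  9.37070103e-01 -1.54204197e-02  5.23051940e-04] [-0.94858982  0.89059583  0.77550656  2.06168609  0.40120117  2.09895134]
station 0.84 [176.7, 136.7] [0.51553527 0.01173171 0.        ] [2.4 1.7 0. ]
station_mouth 0.85 [217.4, 135.0] [ 0.52312    -0.10217729  0.01      ] [-111.6    6.2   10. ]
guides 0.61 [272.3, 181.9] [ 0.46601374 -0.20216341  0.01      ] [-205.    73.6   10. ]
tray_grip 0.61 [367.1, 216.1] [ 0.46109443 -0.34641817  0.053     ] [-347.9   93.8   53. ]
tray_nose 0.76 [237.4, 180.4] [ 0.45660362 -0.12923886  0.        ] [-131.5   75.2    0. ]
tray 0.9 [299.3, 191.9] [ 0.45572355 -0.23740775  0.        ] [-239.    87.6    0. ]
```

View pics/w2.png

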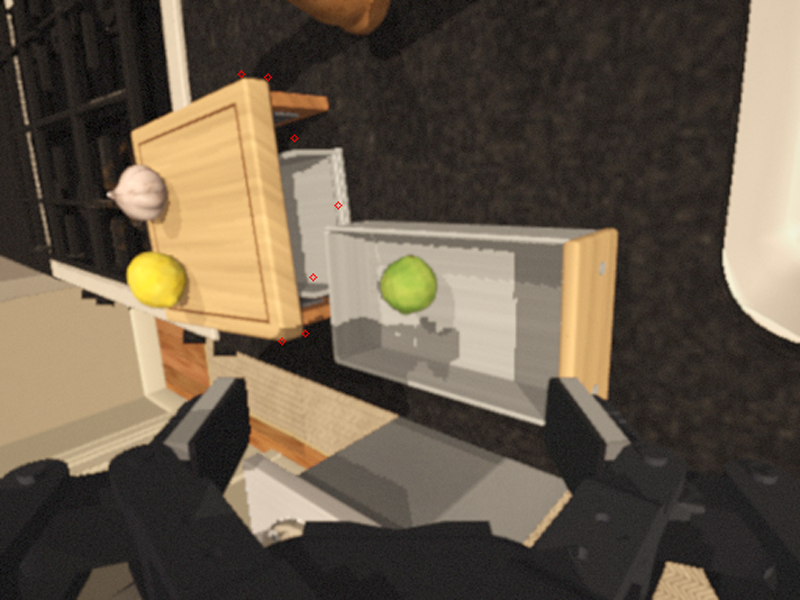

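The view shows the board with its front edge from about (272,92) to (302,325), the channel mouth at (345,150) to (320,300), and the tray to its lower right with the lime in it. My projected board corners are off by some 10 px, so I'll take a settled picture and fit the board and the channel.

```bash
python3 - <<'E'
from h import *
np.set_printoptions(precision=1,suppress=True)
s=get_state();w=read_camera("wrist");print(s["tcp_pos"],s["qvel"],w["D"])
hsv=cv2.cvtColor(w["color"],cv2.COLOR_RGB2HSV)
m=((hsv[...,1]>60)&(hsv[...,2]>150)&(hsv[...,0]<35)).astype(np.uint8)
m[:,200:]=0;m[:45]=0;m[215:]=0
c=max(cv2.findContours(m,0,1)[0],key=cv2.contourArea)
h=cv2.convexHull(c)[:,0].astype(float);print(cv2.approxPolyDP(c,4,True)[:,0]*800/512)
W=np.array([at_z(w,u,.097,s)[:2]*1000 for u in h],np.float32);r=cv2.minAreaRect(W);print(r,cv2.boxPoints(r))
i=w["color"][40:215,80:240];cv2.imwrite("pics/w3c.png",cv2.resize(i,None,fx=3.4,fy=3.4,interpolation=cv2.INTER_CUBIC)[:,:,::-1])
np.savez("w3.npz",T=T(w,s),K=K(w),D=w["D"])
E
```

```text
[ 0.5 -0.4  0.2] [-0.  0.  0.  0.  0. -0.] [-0.1  0.   0.   0.   0. ]
[[310.9 100. ]
 [281.2  96.9]
 [279.7 104.7]
 [275.   85.9]
 [253.1  82.8]
 [193.8 107.8]
 [189.1  81.2]
 [187.5 110.9]
 [176.6 114.1]
 [175.  106.2]
 [173.4 117.2]
 [135.9 132.8]
 [140.6 165.6]
 [114.1 195.3]
 [150.  220.3]
 [154.7 251.6]
 [132.8 265.6]
 [131.2 287.5]
 [ 79.7 271.9]
 [131.2 287.5]
 [142.2 303.1]
 [164.1 309.4]
 [167.2 321.9]
 [118.8 310.9]
 [104.7 298.4]
 [106.2 307.8]
 [ 89.1 306.2]
 [ 68.8 284.4]
 [  7.8 267.2]
 [ 17.2 273.4]
 [  0.  278.1]
 [  0.  334.4]
 [121.9 334.4]
 [121.9 318.8]
 [125.  334.4]
 [184.4 329.7]
 [173.4 321.9]
 [290.6 334.4]
 [306.2 314.1]
 [279.7 110.9]
 [310.9 110.9]]
((429.32781982421875, 468.3726806640625), (236.05450439453125, 1306.665771484375), 11.683135986328125) [[ 181.4 1084.3]
 [ 446.  -195.3]
 [ 677.2 -147.5]
 [ 412.6 1132.1]]
```

View pics/w3c.png

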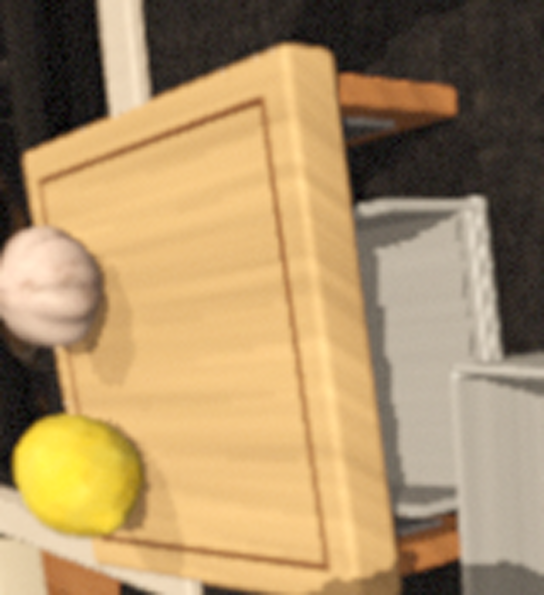

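This crop shows the board's front lower edge from (332,55) to (398,590), the sill's right end at (485,197), the right guide's top edge along (358,208)–(470,200), and the left guide along (395,515)–(455,497).

```bash
python3 - <<'E'
from h import *
np.set_printoptions(precision=1,suppress=True)
s=get_state();w=read_camera("wrist")
f=lambda u,v:(80+u/3.4,40+v/3.4)
for n,c,z in(("board RF top",(290,43),.097),("board RF bot",(332,52),.073),("board LF bot",(396,585),.073),("board RB top",(22,158),.097),("sill R top",(485,197),.010),("sill R outer bottom",(490,210),0),("Rg top a",(358,208),.047),("Rg top b",(470,200),.047),("Rg bottom b",(470,210),.005),("Lg foot a",(395,515),.005),("Lg foot b",(455,497),.005),("Lg top a",(395,515),.047),("Lg top b",(455,497),.047),("Rcheek front",(457,90),0),("tray R nose top",(455,370),.0565)):
    X=at_z(w,f(*c),z,s);print(n,X*1000,st(X))
E
```

```text
board RF top [ 632.  -100.8   97. ] [-121.8 -102.2   97. ]
board RF bot [632.1 -93.5  73. ] [-114.6 -103.1   73. ]
board LF bot [ 425.2 -112.    73. ] [-111.   104.7   73. ]
board RB top [606.5 129.   97. ] [ 109.4 -101.2   97. ]
sill R top [ 579.1 -109.    10. ] [-124.3  -48.7   10. ]
sill R outer bottom [ 574.  -101.7    0. ] [-116.6  -44.4    0. ]
Rg top a [575.7 -70.8  47. ] [-86.  -49.3  47. ]
Rg top b [ 576.7 -137.9   47. ] [-152.8  -43.2   47. ]
Rg bottom b [574.2 -94.5   5. ] [-109.4  -45.4    5. ]
Lg foot a [428.  -31.8   5. ] [-31.6  93.4   5. ]
Lg foot b [443.7 -76.5   5. ] [-77.7  82.5   5. ]
Lg top a [444.8 -82.7  47. ] [-84.   82.1  47. ]
Lg top b [ 458.5 -121.9   47. ] [-124.4   72.5   47. ]
Rcheek front [624.9 -84.2   0. ] [-104.6  -96.9    0. ]
tray R nose top [ 513.  -135.6   56.5] [-143.8   19.8   56.5]
```

The board agrees with the top-view frame to about 2 mm. The channel's middle lies at station y ≈ +13.5 mm. Next I straighten up and go over the grip point.

Request:
jog_arm([
  {"fingers":0,"slide":[-8,0,0],"angular":[-7,0,0]},
  {"fingers":0,"slide":[-16,0,0],"angular":[-14,0,0]},
  {"fingers":0,"slide":[-24,0,0],"angular":[-21,0,0]},
  {"fingers":0,"slide":[-32,0,0],"angular":[-28,0,0]},
  {"fingers":0,"slide":[-38,0,0],"angular":[-34,0,0]},
  {"fingers":0,"slide":[-40,0,0],"angular":[-40,0,0]},
  {"fingers":0,"slide":[-40,0,0],"angular":[-40,0,0]},
])

```text
clock: 4.4
tcp_pos: [0.4587, -0.3547, 0.2446]
orientation: [0.002, 1.0, -0.011, 0.001]
wrist_force: [-0.5, 1.7, 0.0]
finger_gap: 0.0853
grip_force: 0.0
```

```bash
cat > tool.py <<'E'
from h import *
import sys
# args: target tcp x y z (mm), heading of tool -y (deg); prints slide and angular from the measured pose
np.set_printoptions(precision=1,suppress=True)
s=get_state();w,x,y,z=s["orientation"];M=R.from_quat([x,y,z,w]).as_matrix()
print("tcp",np.array(s["tcp_pos"])*1000,"head",np.degrees(np.arctan2(-M[1,1],-M[0,1])),"z",M[:,2].round(3),"F",s["wrist_force"],"t",s["ft_torque"],s["clock"],s["grip_force"],s["finger_gap"]*1e3)
if len(sys.argv)>4:
    X,Y,Z,H=map(float,sys.argv[1:5]);h=np.radians(H)
    N=np.column_stack([[np.sin(h),-np.cos(h),0],[-np.cos(h),-np.sin(h),0],[0,0,-1]])
    print("slide",M.T@(np.array([X,Y,Z])-np.array(s["tcp_pos"])*1000),"ang",np.degrees(R.from_matrix(M.T@N).as_rotvec()))
E
python3 tool.py 459 -346.5 45 88.6
python3 - <<'E'
from h import *
s=get_state();w=read_camera("wrist");save(w,"w4")
for t in("tray_grip","tray_nose","tray"):
    for r in tip_of(t,w)[:1]: print(t,r["p"],r["point"],at_z(w,r["point"],{"tray_grip":.053}.get(t,0),s))
cv2.imwrite("pics/w4.png",w["color"][:,:,::-1])
E
```

```text
tcp [ 458.7 -354.7  244.6] head 88.7664631318118 z [ 0. -0. -1.] F [-0.5  1.7  0. ] t [ 0.   0.1 -0.1] 4.4 0.0 85.30267597309911
slide [ -0.3  -9.1 199.6] ang [ 0.3 -0.1  0.2]
tray_grip 0.71 [244.0, 166.7] [ 0.46191566 -0.34669988  0.053     ]
tray_nose 0.81 [70.5, 166.0] [ 0.45759952 -0.13498502  0.        ]
```

View pics/w4.png

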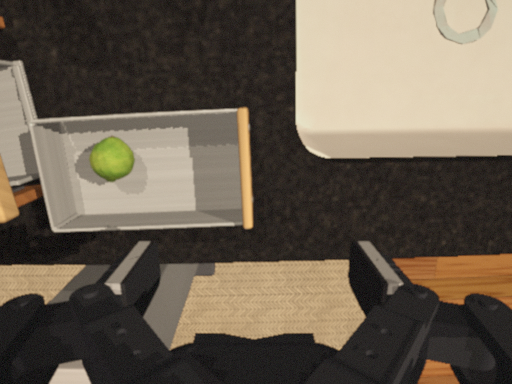

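The panel shows from (243,108) to (248,228), the tray lies square to the view, and the lime is at (112,158).

```bash
python3 - <<'E'
from h import *
np.set_printoptions(precision=1,suppress=True)
s=get_state();p=read_camera("wrist")
for n,c,z in(("p far out",(248,108),.068),("p near out",(252.5,228),.068),("p far in",(238.5,109),.068),("p near in",(244,228),.068),("nose far",(33,122),.0565),("nose near",(53,232),.0565)):
    print(n,at_z(p,c,z,s)*1000)
E
```

```text
p far out [ 521.7 -356.6   68. ]
p near out [ 402.1 -357.7   68. ]
p far in [ 521.  -347.7   68. ]
p near in [ 402.3 -348.9   68. ]
nose far [ 515.4 -141.1   56.5]
nose near [ 397.3 -139.2   56.5]
```

```bash
python3 tool.py 461 -350 45 89.3
```

```text
tcp [ 460.  -360.   242.4] head 88.51375437504973 z [ 0.  0. -1.] F [-0.9 -0.4  0.7] t [0. 0. 0.] 4.65 0.0 85.37743913065779
slide [  0.7  -9.8 197.4] ang [-0.  -0.  -0.8]
```

Request:
jog_arm([
  {"fingers":0,"slide":[0,-6,38],"angular":[0,0,-0.8]},
  {"fingers":0,"slide":[0,-13,78],"angular":[0,0,-0.8]},
  {"fingers":0,"slide":[0,-13,118],"angular":[0,0,-0.8]},
  {"fingers":0,"slide":[0,-13,155],"angular":[0,0,-0.8]},
  {"fingers":0,"slide":[0,-13,180],"angular":[0,0,-0.8]},
  {"fingers":0,"slide":[0,-13,193],"angular":[0,0,-0.8]},
  {"fingers":0,"slide":[0,-13,197],"angular":[0,0,-0.8]},
  {"fingers":0,"slide":[0,-13,197],"angular":[0,0,-0.8]},
])

```text
clock: 5.32
tcp_pos: [0.4593, -0.3464, 0.0432]
orientation: [-0.002, 1.0, -0.006, -0.001]
wrist_force: [-0.3, -1.4, 0.7]
finger_gap: 0.0854
grip_force: 0.0
```

Request:
jog_arm([
  {"fingers":0.3,"slide":[0,0,0],"angular":[0,0,0]},
  {"fingers":0.5,"slide":[0,0,0],"angular":[0,0,0]},
  {"fingers":0.7,"slide":[0,0,0],"angular":[0,0,0]},
  {"fingers":0.8,"slide":[0,0,0],"angular":[0,0,0]},
  {"fingers":0.9,"slide":[0,0,0],"angular":[0,0,0]},
  {"fingers":1,"slide":[0,0,0],"angular":[0,0,0]},
  {"fingers":1,"slide":[0,0,0],"angular":[0,0,0]},
  {"fingers":1,"slide":[0,0,0],"angular":[0,0,0]},
], squeeze=80)

```text
clock: 5.98
tcp_pos: [0.4598, -0.346, 0.0459]
orientation: [0.0, 1.0, -0.006, -0.0]
wrist_force: [-2.1, -0.2, 4.4]
finger_gap: 0.009
grip_force: 78.2
```

```bash
python3 tool.py
```

```text
tcp [ 459.8 -346.    45.9] head 89.35837034459254 z [-0. -0. -1.] F [-2.1 -0.2  4.4] t [0.3 0.4 0.1] 5.9833 78.23293805122375 9.006843940868087
```

Request:
jog_arm([
  {"fingers":1,"slide":[0,0,-3],"angular":[0,0,0]},
  {"fingers":1,"slide":[0,0,-7],"angular":[0,0,0]},
  {"fingers":1,"slide":[0,0,-11],"angular":[0,0,0]},
  {"fingers":1,"slide":[0,0,-15],"angular":[0,0,0]},
  {"fingers":1,"slide":[0,0,-15],"angular":[0,0,0]},
  {"fingers":1,"slide":[0,0,-15],"angular":[0,0,0]},
], squeeze=100)

```text
clock: 6.48
tcp_pos: [0.4602, -0.3461, 0.0605]
orientation: [0.0, 1.0, -0.006, 0.0]
wrist_force: [-0.5, 0.1, -5.3]
finger_gap: 0.0086
grip_force: 97.6
```

```bash
python3 tool.py 541 -341 60 96.1; python3 - <<'E'
from h import *
q=read_camera("side");p=read_camera("top")
a=cv2.resize(q["color"][185:315,135:275],(600,557),interpolation=cv2.INTER_CUBIC);cv2.imwrite("pics/s5.png",a[:,:,::-1])
for t in("tray_grip","tray_nose","tray","lime"):
    r=tip_of(t,q);r2=tip_of(t,p)
    if r and r2: print(t,np.round(tri([ray(q,r[0]["point"]),ray(p,r2[0]["point"])])*1000,1))
E
```

```text
tcp [ 460.2 -346.1   60.5] head 89.35991435565799 z [ 0. -0. -1.] F [-0.5  0.1 -5.3] t [-0.5  0.   0. ] 6.4833 97.5628387928009 8.550402749596676
slide [80.8 -6.   0.6] ang [ 0.  -0.  -6.7]
tray_grip [ 461.2 -352.2   71.4]
tray_nose [ 459.9 -136.1   15.5]
tray [ 465.1 -243.6   20.1]
lime [ 483.4 -194.6  130.8]
```

View pics/s5.png

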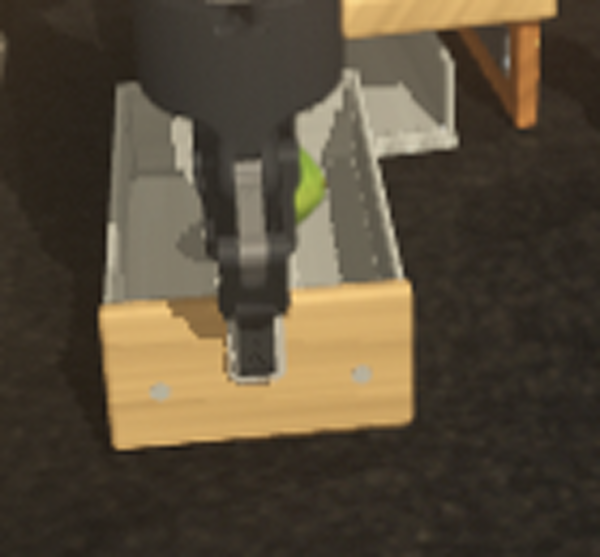

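The tray is lifted and the lime is still in it. The panel's top right corner is at crop (410,283) and the nose rim's right corner at (352,72); I'll check the droop from these.

```bash
python3 - <<'E'
from h import *
q=read_camera("side")
def aty(u,v,y):
    o,d=ray(q,(135+u/4.286,185+v/4.286));return np.round((o+d*(y-o[1])/d[1])*1000,1)
print("panel R top",aty(410,283,-.351),"L top",aty(102,310,-.351),"bottom R",aty(412,424,-.351),"bottom L",aty(113,450,-.351));print("nose R top",aty(352,72,-.131),"L",aty(118,85,-.131))
E
```

```text
panel R top [ 522.  -351.    85.2] L top [ 402.9 -351.    84.4] bottom R [ 522.6 -351.    15.6] bottom L [ 401.5 -351.    16.7]
nose R top [ 521.6 -131.    67.9] L [ 403.8 -131.    69. ]
```

Request:
jog_arm([
  {"fingers":1,"slide":[7,0,0],"angular":[0,0,-0.7]},
  {"fingers":1,"slide":[20,-1,0],"angular":[0,0,-1.7]},
  {"fingers":1,"slide":[33,-2,0],"angular":[0,0,-2.8]},
  {"fingers":1,"slide":[46,-3,0],"angular":[0,0,-3.9]},
  {"fingers":1,"slide":[59,-4,0],"angular":[0,0,-5]},
  {"fingers":1,"slide":[70,-5,0],"angular":[0,0,-5.9]},
  {"fingers":1,"slide":[78,-6,0],"angular":[0,0,-6.5]},
  {"fingers":1,"slide":[81,-6,0],"angular":[0,0,-6.7]},
  {"fingers":1,"slide":[81,-6,0],"angular":[0,0,-6.7]},
  {"fingers":1,"slide":[81,-6,0],"angular":[0,0,-6.7]},
])

```text
clock: 7.87
tcp_pos: [0.5407, -0.3407, 0.06]
orientation: [-0.0, 0.999, 0.053, -0.0]
wrist_force: [-1.6, 0.5, -4.0]
finger_gap: 0.0086
grip_force: 97.6
```

```bash
python3 tool.py 541 -341 58 96.1; python3 - <<'E'
from h import *
np.set_printoptions(precision=1,suppress=True)
p=read_camera("top");q=read_camera("side")
a=cv2.resize(p["color"][165:275,140:360],(800,400),interpolation=cv2.INTER_CUBIC)
b=cv2.resize(q["color"][185:300,170:290],(209,200),interpolation=cv2.INTER_CUBIC)
b=cv2.resize(q["color"][180:310,160:420],(400,200),interpolation=cv2.INTER_CUBIC)
o=np.zeros((600,800,3),np.uint8);o[:400]=a;o[400:,:400]=b;cv2.imwrite("pics/t6.png",o[:,:,::-1])
for t in("tray_grip","tray_nose","tray"):
    r=tip_of(t,q);r2=tip_of(t,p)
    if r and r2: X=tri([ray(q,r[0]["point"]),ray(p,r2[0]["point"])]);print(t,X*1000,st(X))
E
```

```text
tcp [ 540.7 -340.7   60. ] head 96.05615692114485 z [-0.  0. -1.] F [-1.6  0.5 -4. ] t [-0.4 -0.   0. ] 7.8667 97.59085178375244 8.601095825445439
slide [0.3 0.4 2. ] ang [-0.  0. -0.]
tray_nose [ 520.2 -133.2   23.1] [-142.2   12.4   23.1]
tray [ 530.  -232.8   16.3] [-242.2   13.2   16.3]
```

View pics/t6.png

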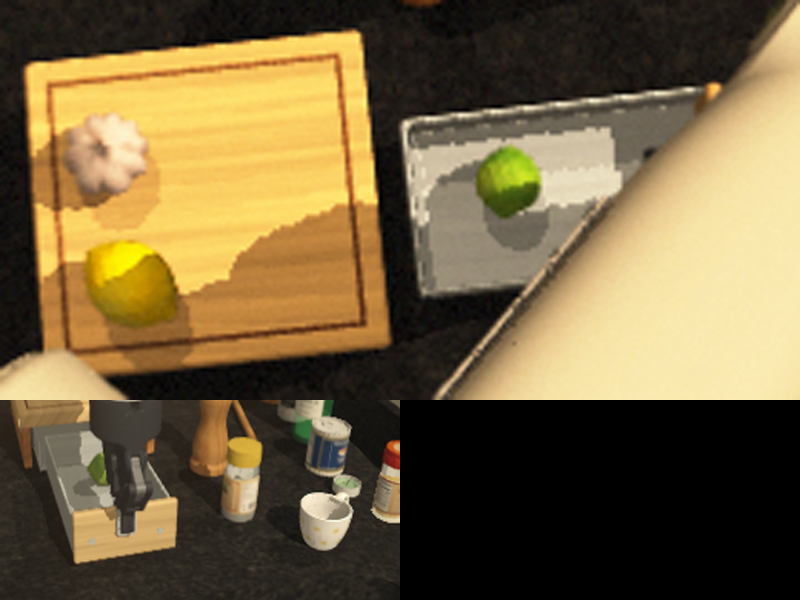

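The top crop shows the tray in line with the board, nose rim corners at (402,120) and (422,297), and the lime still in place. Next come the lateral check and the droop, using the unlifted picture as reference.

```bash
python3 - <<'E'
from h import *
np.set_printoptions(precision=1,suppress=True)
p=read_camera("top");q=read_camera("side")
def aty(u,v,y):
    o,d=ray(q,(u,v));return np.round((o+d*(y-o[1])/d[1])*1000,1)
print("unlifted: nose R",aty(215,207.4,-.131),"nose L",aty(140+102/5,185+127/5,-.131),"panel R",aty(230.6,258,-.351),"L",aty(140+98/5,185+397/5,-.351))
f=lambda u,v:(140+u/3.636,165+v/3.636)
for c in((402,120),(424,297)): print("nose rim",st(at_z(p,f(*c),.07)))
print("side rim far edge",st(at_z(p,f(700,90),.07)))
for c in((360,32),(391,346),(25,65),(46,375)): print("board",st(at_z(p,f(*c),.097)))
E
```

```text
unlifted: nose R [ 516.7 -131.    54.4] nose L [ 398.3 -131.    55.8] panel R [ 521.9 -351.    71. ] L [ 403.1 -351.    70.2]
nose rim [-137.6  -45.    70. ]
nose rim [-139.8   76.8   70. ]
side rim far edge [-344.3  -44.3   70. ]
board [-115.4 -103.5   97. ]
board [-114.5  108.1   97. ]
board [ 112.8 -104.9   97. ]
board [113.6 104.1  97. ]
```

Droop is only about 1 mm over the tray's length and the tray is parallel to the board, laterally within about 2 mm of the channel. I ease in, watching the force.

Request:
jog_arm([
  {"fingers":1,"slide":[0,-4,1],"angular":[0,0,0]},
  {"fingers":1,"slide":[0,-8,1],"angular":[0,0,0]},
  {"fingers":1,"slide":[0,-12,1],"angular":[0,0,0]},
  {"fingers":1,"slide":[0,-16,1],"angular":[0,0,0]},
  {"fingers":1,"slide":[0,-20,1],"angular":[0,0,0]},
  {"fingers":1,"slide":[0,-22,1],"angular":[0,0,0]},
  {"fingers":1,"slide":[0,-22,1],"angular":[0,0,0]},
  {"fingers":1,"slide":[0,-22,1],"angular":[0,0,0]},
])

```text
clock: 9.03
tcp_pos: [0.5388, -0.3188, 0.0594]
orientation: [0.0, 0.999, 0.053, 0.0]
wrist_force: [-0.5, 0.1, -3.8]
finger_gap: 0.0087
grip_force: 97.6
```

Request:
jog_arm([
  {"fingers":1,"slide":[0,-2,0],"angular":[0,0,0]},
  {"fingers":1,"slide":[0,-4,0],"angular":[0,0,0]},
  {"fingers":1,"slide":[0,-6,0],"angular":[0,0,0]},
  {"fingers":1,"slide":[0,-6,0],"angular":[0,0,0]},
])

```text
clock: 9.37
tcp_pos: [0.5379, -0.3125, 0.0592]
orientation: [-0.0, 0.999, 0.053, -0.0]
wrist_force: [-0.5, 0.3, -4.8]
finger_gap: 0.0091
grip_force: 97.6
```

```bash
python3 tool.py
```

```text
tcp [ 537.9 -312.5   59.2] head 96.0729331800117 z [-0.  0. -1.] F [-0.5  0.3 -4.8] t [-0.5 -0.1 -0. ] 9.3667 97.61512756347656 9.066043798725985
```

Request:
jog_arm([
  {"fingers":1,"slide":[0,-1.5,0],"angular":[0,0,0]},
  {"fingers":1,"slide":[0,-3,0],"angular":[0,0,0]},
  {"fingers":1,"slide":[0,-4,0],"angular":[0,0,0]},
  {"fingers":1,"slide":[0,-4,0],"angular":[0,0,0]},
])

```text
clock: 9.7
tcp_pos: [0.5376, -0.3087, 0.0593]
orientation: [-0.0, 0.999, 0.053, -0.0]
wrist_force: [0.4, -0.0, -4.4]
finger_gap: 0.0085
grip_force: 97.6
```

Request:
jog_arm([
  {"fingers":1,"slide":[0,-1.5,0],"angular":[0,0,0]},
  {"fingers":1,"slide":[0,-3,0],"angular":[0,0,0]},
  {"fingers":1,"slide":[0,-4,0],"angular":[0,0,0]},
  {"fingers":1,"slide":[0,-4,0],"angular":[0,0,0]},
])

```text
clock: 10.03
tcp_pos: [0.5371, -0.3047, 0.0593]
orientation: [-0.0, 0.999, 0.053, -0.0]
wrist_force: [0.4, 0.9, -5.5]
finger_gap: 0.009
grip_force: 97.6
```

Request:
jog_arm([
  {"fingers":1,"slide":[0,-1.5,0],"angular":[0,0,0]},
  {"fingers":1,"slide":[0,-3,0],"angular":[0,0,0]},
  {"fingers":1,"slide":[0,-4,0],"angular":[0,0,0]},
  {"fingers":1,"slide":[0,-4,0],"angular":[0,0,0]},
])

```text
clock: 10.37
tcp_pos: [0.5367, -0.3008, 0.0593]
orientation: [-0.0, 0.999, 0.053, -0.0]
wrist_force: [-0.4, -0.4, -6.4]
finger_gap: 0.0088
grip_force: 97.6
```

Request:
jog_arm([
  {"fingers":1,"slide":[0,-1.5,0],"angular":[0,0,0]},
  {"fingers":1,"slide":[0,-3,0],"angular":[0,0,0]},
  {"fingers":1,"slide":[0,-4,0],"angular":[0,0,0]},
  {"fingers":1,"slide":[0,-4,0],"angular":[0,0,0]},
])

```text
clock: 10.7
tcp_pos: [0.5363, -0.2968, 0.0593]
orientation: [-0.0, 0.999, 0.053, -0.0]
wrist_force: [-0.6, -0.1, -5.8]
finger_gap: 0.0088
grip_force: 97.6
```

```bash
python3 tool.py
```

```text
tcp [ 536.3 -296.8   59.3] head 96.070806799975 z [-0.  0. -1.] F [-0.6 -0.1 -5.8] t [-0.4 -0.   0. ] 10.7 97.60942339897156 8.844107629446947
```

Request:
jog_arm([
  {"fingers":1,"slide":[0,-1.5,0],"angular":[0,0,0]},
  {"fingers":1,"slide":[0,-3,0],"angular":[0,0,0]},
  {"fingers":1,"slide":[0,-5,0],"angular":[0,0,0]},
  {"fingers":1,"slide":[0,-7,0],"angular":[0,0,0]},
  {"fingers":1,"slide":[0,-8,0],"angular":[0,0,0]},
  {"fingers":1,"slide":[0,-8,0],"angular":[0,0,0]},
])

```text
clock: 11.2
tcp_pos: [0.5354, -0.2887, 0.0593]
orientation: [-0.0, 0.999, 0.053, -0.0]
wrist_force: [0.6, -0.6, -4.3]
finger_gap: 0.0085
grip_force: 97.6
```

Request:
jog_arm([
  {"fingers":1,"slide":[0,-1.5,0],"angular":[0,0,0]},
  {"fingers":1,"slide":[0,-3,0],"angular":[0,0,0]},
  {"fingers":1,"slide":[0,-5,0],"angular":[0,0,0]},
  {"fingers":1,"slide":[0,-7,0],"angular":[0,0,0]},
  {"fingers":1,"slide":[0,-8,0],"angular":[0,0,0]},
  {"fingers":1,"slide":[0,-8,0],"angular":[0,0,0]},
])

```text
clock: 11.7
tcp_pos: [0.5346, -0.2808, 0.0593]
orientation: [-0.0, 0.999, 0.053, -0.0]
wrist_force: [-0.2, 0.2, -4.7]
finger_gap: 0.0085
grip_force: 97.6
```

```bash
python3 tool.py
```

```text
tcp [ 534.6 -280.8   59.3] head 96.07192841452633 z [-0.  0. -1.] F [-0.2  0.2 -4.7] t [-0.4 -0.   0.1] 11.7 97.64542579650879 8.497720505832856
```

Request:
jog_arm([
  {"fingers":1,"slide":[0,-2,0],"angular":[0,0,0]},
  {"fingers":1,"slide":[0,-4,0],"angular":[0,0,0]},
  {"fingers":1,"slide":[0,-6,0],"angular":[0,0,0]},
  {"fingers":1,"slide":[0,-8,0],"angular":[0,0,0]},
  {"fingers":1,"slide":[0,-10,0],"angular":[0,0,0]},
  {"fingers":1,"slide":[0,-12,0],"angular":[0,0,0]},
  {"fingers":1,"slide":[0,-12,0],"angular":[0,0,0]},
])

```text
clock: 12.28
tcp_pos: [0.5333, -0.2687, 0.0593]
orientation: [-0.0, 0.999, 0.053, -0.0]
wrist_force: [-0.4, -0.2, -5.6]
finger_gap: 0.0085
grip_force: 97.7
```

Request:
jog_arm([
  {"fingers":1,"slide":[0,-2,0],"angular":[0,0,0]},
  {"fingers":1,"slide":[0,-4,0],"angular":[0,0,0]},
  {"fingers":1,"slide":[0,-6,0],"angular":[0,0,0]},
  {"fingers":1,"slide":[0,-8,0],"angular":[0,0,0]},
  {"fingers":1,"slide":[0,-10,0],"angular":[0,0,0]},
  {"fingers":1,"slide":[0,-12,0],"angular":[0,0,0]},
  {"fingers":1,"slide":[0,-12,0],"angular":[0,0,0]},
])

```text
clock: 12.87
tcp_pos: [0.532, -0.2568, 0.0592]
orientation: [-0.0, 0.999, 0.053, -0.0]
wrist_force: [0.3, 0.3, -5.6]
finger_gap: 0.0087
grip_force: 97.6
```

```bash
python3 tool.py
```

```text
tcp [ 532.  -256.8   59.2] head 96.07595342534013 z [-0.  0. -1.] F [ 0.3  0.3 -5.6] t [-0.4 -0.1 -0. ] 12.8667 97.63838768005371 8.739292975531963
```

Request:
jog_arm([
  {"fingers":1,"slide":[0,-2,0],"angular":[0,0,0]},
  {"fingers":1,"slide":[0,-4,0],"angular":[0,0,0]},
  {"fingers":1,"slide":[0,-7,0],"angular":[0,0,0]},
  {"fingers":1,"slide":[0,-10,0],"angular":[0,0,0]},
  {"fingers":1,"slide":[0,-13,0],"angular":[0,0,0]},
  {"fingers":1,"slide":[0,-15,0],"angular":[0,0,0]},
  {"fingers":1,"slide":[0,-15,0],"angular":[0,0,0]},
])

```text
clock: 13.45
tcp_pos: [0.5304, -0.2418, 0.0593]
orientation: [-0.0, 0.999, 0.053, -0.0]
wrist_force: [-0.3, 0.1, -5.4]
finger_gap: 0.0083
grip_force: 97.6
```

Request:
jog_arm([
  {"fingers":1,"slide":[0,-2,0],"angular":[0,0,0]},
  {"fingers":1,"slide":[0,-4,0],"angular":[0,0,0]},
  {"fingers":1,"slide":[0,-7,0],"angular":[0,0,0]},
  {"fingers":1,"slide":[0,-10,0],"angular":[0,0,0]},
  {"fingers":1,"slide":[0,-13,0],"angular":[0,0,0]},
  {"fingers":1,"slide":[0,-15,0],"angular":[0,0,0]},
  {"fingers":1,"slide":[0,-15,0],"angular":[0,0,0]},
])

```text
clock: 14.03
tcp_pos: [0.5288, -0.2269, 0.0593]
orientation: [-0.0, 0.999, 0.053, -0.0]
wrist_force: [-0.7, -0.0, -4.9]
finger_gap: 0.0087
grip_force: 97.6
```

```bash
python3 tool.py
```

```text
tcp [ 528.8 -226.9   59.3] head 96.08847007109753 z [-0.  0. -1.] F [-0.7 -0.  -4.9] t [-0.5 -0.   0.1] 14.0333 97.62283444404602 8.703014298201296
```

Request:
jog_arm([
  {"fingers":1,"slide":[0,-2,0],"angular":[0,0,0]},
  {"fingers":1,"slide":[0,-5,0],"angular":[0,0,0]},
  {"fingers":1,"slide":[0,-8,0],"angular":[0,0,0]},
  {"fingers":1,"slide":[0,-11,0],"angular":[0,0,0]},
  {"fingers":1,"slide":[0,-14,0],"angular":[0,0,0]},
  {"fingers":1,"slide":[0,-17,0],"angular":[0,0,0]},
  {"fingers":1,"slide":[0,-18,0],"angular":[0,0,0]},
  {"fingers":1,"slide":[0,-18,0],"angular":[0,0,0]},
])

```text
clock: 14.7
tcp_pos: [0.527, -0.2092, 0.0593]
orientation: [-0.0, 0.999, 0.053, -0.0]
wrist_force: [-0.5, 0.9, -4.6]
finger_gap: 0.0087
grip_force: 97.6
```

Request:
jog_arm([
  {"fingers":1,"slide":[0,-2,0],"angular":[0,0,0]},
  {"fingers":1,"slide":[0,-5,0],"angular":[0,0,0]},
  {"fingers":1,"slide":[0,-8,0],"angular":[0,0,0]},
  {"fingers":1,"slide":[0,-11,0],"angular":[0,0,0]},
  {"fingers":1,"slide":[0,-14,0],"angular":[0,0,0]},
  {"fingers":1,"slide":[0,-16,0],"angular":[0,0,0]},
  {"fingers":1,"slide":[0,-16,0],"angular":[0,0,0]},
])

```text
clock: 15.28
tcp_pos: [0.5252, -0.193, 0.0593]
orientation: [-0.0, 0.999, 0.053, -0.0]
wrist_force: [0.1, -0.5, -4.8]
finger_gap: 0.0088
grip_force: 97.6
```

```bash
python3 tool.py
```

```text
tcp [ 525.2 -193.    59.3] head 96.08902716768479 z [-0.  0. -1.] F [ 0.1 -0.5 -4.8] t [-0.5 -0.  -0. ] 15.2833 97.6195228099823 8.765909451528959
```

Request:
jog_arm([
  {"fingers":1,"slide":[0,-2,0],"angular":[0,0,0]},
  {"fingers":1,"slide":[0,-4,0],"angular":[0,0,0]},
  {"fingers":1,"slide":[0,-6,0],"angular":[0,0,0]},
  {"fingers":1,"slide":[0,-8,0],"angular":[0,0,0]},
  {"fingers":1,"slide":[0,-8,0],"angular":[0,0,0]},
])

```text
clock: 15.7
tcp_pos: [0.5244, -0.1852, 0.0593]
orientation: [-0.0, 0.999, 0.053, -0.0]
wrist_force: [0.3, -0.1, -5.7]
finger_gap: 0.0087
grip_force: 97.6
```

Request:
jog_arm([
  {"fingers":1,"slide":[0,-1,0],"angular":[0,0,0]},
  {"fingers":1,"slide":[0,-2,0],"angular":[0,0,0]},
  {"fingers":1,"slide":[0,-3,0],"angular":[0,0,0]},
  {"fingers":1,"slide":[0,-3,0],"angular":[0,0,0]},
  {"fingers":1,"slide":[0,-3,0],"angular":[0,0,0]},
])

```text
clock: 16.12
tcp_pos: [0.5242, -0.1827, 0.0593]
orientation: [0.0, 0.999, 0.053, -0.0]
wrist_force: [-0.4, 0.4, -5.3]
finger_gap: 0.0085
grip_force: 97.6
```

Request:
jog_arm([
  {"fingers":1,"slide":[0,-1,0],"angular":[0,0,0]},
  {"fingers":1,"slide":[0,-2,0],"angular":[0,0,0]},
  {"fingers":1,"slide":[0,-3,0],"angular":[0,0,0]},
  {"fingers":1,"slide":[0,-3,0],"angular":[0,0,0]},
  {"fingers":1,"slide":[0,-3,0],"angular":[0,0,0]},
])

```text
clock: 16.53
tcp_pos: [0.5239, -0.1797, 0.0593]
orientation: [0.0, 0.999, 0.053, -0.0]
wrist_force: [0.8, 0.1, -5.4]
finger_gap: 0.0085
grip_force: 97.6
```

Nose at about +26. I continue in 2 mm steps.

Request:
jog_arm([
  {"fingers":1,"slide":[0,-1,0],"angular":[0,0,0]},
  {"fingers":1,"slide":[0,-2,0],"angular":[0,0,0]},
  {"fingers":1,"slide":[0,-2,0],"angular":[0,0,0]},
  {"fingers":1,"slide":[0,-2,0],"angular":[0,0,0]},
])

```text
clock: 16.87
tcp_pos: [0.5237, -0.1777, 0.0593]
orientation: [0.0, 0.999, 0.053, -0.0]
wrist_force: [0.0, -0.7, -5.7]
finger_gap: 0.0088
grip_force: 97.6
```

Request:
jog_arm([
  {"fingers":1,"slide":[0,-1,0],"angular":[0,0,0]},
  {"fingers":1,"slide":[0,-2,0],"angular":[0,0,0]},
  {"fingers":1,"slide":[0,-2,0],"angular":[0,0,0]},
  {"fingers":1,"slide":[0,-2,0],"angular":[0,0,0]},
])

```text
clock: 17.2
tcp_pos: [0.5235, -0.1757, 0.0593]
orientation: [0.0, 0.999, 0.053, -0.0]
wrist_force: [0.6, 0.1, -6.0]
finger_gap: 0.0084
grip_force: 97.6
```

Request:
jog_arm([
  {"fingers":1,"slide":[0,-1,0],"angular":[0,0,0]},
  {"fingers":1,"slide":[0,-2,0],"angular":[0,0,0]},
  {"fingers":1,"slide":[0,-2,0],"angular":[0,0,0]},
  {"fingers":1,"slide":[0,-2,0],"angular":[0,0,0]},
])

```text
clock: 17.53
tcp_pos: [0.5233, -0.1737, 0.0593]
orientation: [0.0, 0.999, 0.053, -0.0]
wrist_force: [-0.8, 0.2, -5.0]
finger_gap: 0.0085
grip_force: 97.6
```

Request:
jog_arm([
  {"fingers":1,"slide":[0,-1,0],"angular":[0,0,0]},
  {"fingers":1,"slide":[0,-2,0],"angular":[0,0,0]},
  {"fingers":1,"slide":[0,-2,0],"angular":[0,0,0]},
  {"fingers":1,"slide":[0,-2,0],"angular":[0,0,0]},
])

```text
clock: 17.87
tcp_pos: [0.5233, -0.1724, 0.0595]
orientation: [0.001, 0.999, 0.053, 0.0]
wrist_force: [0.7, -3.3, -4.8]
finger_gap: 0.009
grip_force: 97.6
```

Request:
jog_arm([
  {"fingers":1,"slide":[0,-1,0],"angular":[0,0,0]},
  {"fingers":1,"slide":[0,-2,0],"angular":[0,0,0]},
  {"fingers":1,"slide":[0,-2,0],"angular":[0,0,0]},
  {"fingers":1,"slide":[0,-2,0],"angular":[0,0,0]},
])

```text
clock: 18.2
tcp_pos: [0.523, -0.1701, 0.0594]
orientation: [0.0, 0.999, 0.053, 0.0]
wrist_force: [-0.1, -4.4, -4.5]
finger_gap: 0.0086
grip_force: 97.7
```

```bash
python3 tool.py
```

```text
tcp [ 523.  -170.1   59.4] head 96.04706419656935 z [ 0. -0. -1.] F [-0.1 -4.4 -4.5] t [-1.4 -0.  -0. ] 18.2 97.69288301467896 8.589239416818936
```

Buffer touched at y ≈ −173 with the expected 3 N. About 2.8 mm in now, so 3 mm more.

Request:
jog_arm([
  {"fingers":1,"slide":[0,-1,0],"angular":[0,0,0]},
  {"fingers":1,"slide":[0,-2,0],"angular":[0,0,0]},
  {"fingers":1,"slide":[0,-3,0],"angular":[0,0,0]},
  {"fingers":1,"slide":[0,-3,0],"angular":[0,0,0]},
  {"fingers":1,"slide":[0,-3,0],"angular":[0,0,0]},
])

```text
clock: 18.62
tcp_pos: [0.5228, -0.1675, 0.0595]
orientation: [0.001, 0.999, 0.053, 0.0]
wrist_force: [-0.1, -6.8, -3.8]
finger_gap: 0.0085
grip_force: 97.8
```

```bash
python3 tool.py; python3 tool.py
```

```text
tcp [ 522.8 -167.5   59.5] head 96.04289755761368 z [ 0. -0. -1.] F [-0.1 -6.8 -3.8] t [-1.6  0.1  0.1] 18.6167 97.83848762512207 8.500434759250657
tcp [ 522.8 -167.5   59.5] head 96.04289755761368 z [ 0. -0. -1.] F [-0.1 -6.8 -3.8] t [-1.6  0.1  0.1] 18.6167 97.83848762512207 8.500434759250657
```

Request:
jog_arm([
  {"fingers":1,"slide":[0,0,1],"angular":[0,0,0]},
  {"fingers":1,"slide":[0,0,2],"angular":[0,0,0]},
  {"fingers":1,"slide":[0,0,3],"angular":[0,0,0]},
  {"fingers":1,"slide":[0,0,4],"angular":[0,0,0]},
  {"fingers":1,"slide":[0,0,5],"angular":[0,0,0]},
  {"fingers":1,"slide":[0,0,5.5],"angular":[0,0,0]},
  {"fingers":1,"slide":[0,0,5.5],"angular":[0,0,0]},
])

```text
clock: 19.2
tcp_pos: [0.5233, -0.1675, 0.0544]
orientation: [0.001, 0.999, 0.053, 0.001]
wrist_force: [-1.0, -5.7, -2.3]
finger_gap: 0.0084
grip_force: 98.3
```

```bash
python3 tool.py
```

```text
tcp [ 523.3 -167.5   54.4] head 96.02236170873097 z [ 0. -0. -1.] F [-1.  -5.7 -2.3] t [-1.2 -0.1 -0. ] 19.2 98.29615473747253 8.443329072925387
```

Request:
jog_arm([
  {"fingers":1,"slide":[0,0,1],"angular":[0,0,0]},
  {"fingers":1,"slide":[0,0,2],"angular":[0,0,0]},
  {"fingers":1,"slide":[0,0,2],"angular":[0,0,0]},
  {"fingers":1,"slide":[0,0,2],"angular":[0,0,0]},
])

```text
clock: 19.53
tcp_pos: [0.5234, -0.1675, 0.0525]
orientation: [0.001, 0.999, 0.053, 0.001]
wrist_force: [-0.1, -5.8, -1.4]
finger_gap: 0.0087
grip_force: 98.2
```

Request:
jog_arm([
  {"fingers":1,"slide":[0,0,0.8],"angular":[0,0,0]},
  {"fingers":1,"slide":[0,0,1.5],"angular":[0,0,0]},
  {"fingers":1,"slide":[0,0,1.5],"angular":[0,0,0]},
  {"fingers":1,"slide":[0,0,1.5],"angular":[0,0,0]},
])

```text
clock: 19.87
tcp_pos: [0.5234, -0.1675, 0.0511]
orientation: [0.001, 0.999, 0.053, 0.001]
wrist_force: [-0.6, -5.4, -0.7]
finger_gap: 0.009
grip_force: 98.4
```

```bash
python3 tool.py
```

```text
tcp [ 523.4 -167.5   51.1] head 96.01944553539114 z [ 0. -0. -1.] F [-0.6 -5.4 -0.7] t [-1.1  0.  -0.1] 19.8667 98.38249325752258 8.952776028254194
```

Request:
jog_arm([
  {"fingers":1,"slide":[0,0,0.5],"angular":[0,0,0]},
  {"fingers":1,"slide":[0,0,1],"angular":[0,0,0]},
  {"fingers":1,"slide":[0,0.5,1],"angular":[0,0,0]},
  {"fingers":1,"slide":[0,1,1],"angular":[0,0,0]},
  {"fingers":1,"slide":[0,1.5,1],"angular":[0,0,0]},
  {"fingers":1,"slide":[0,2,1],"angular":[0,0,0]},
  {"fingers":1,"slide":[0,2,1],"angular":[0,0,0]},
])

```text
clock: 20.45
tcp_pos: [0.5235, -0.1677, 0.0508]
orientation: [-0.001, 0.999, 0.053, 0.001]
wrist_force: [-1.6, 0.4, 6.0]
finger_gap: 0.0087
grip_force: 99.6
```

```bash
python3 tool.py
```

```text
tcp [ 523.5 -167.7   50.8] head 96.08104008180452 z [ 0.  0. -1.] F [-1.6  0.4  6. ] t [ 0.2  0.3 -0.1] 20.45 99.55963253974915 8.688781564050137
```

The tray has landed and its push on the hand is gone, so the sill holds it. I release with a partial opening and rise.

Request:
jog_arm([
  {"fingers":0.8,"slide":[0,0,-0.5],"angular":[0,0,0]},
  {"fingers":0.7,"slide":[0,0,-0.5],"angular":[0,0,0]},
  {"fingers":0.6,"slide":[0,0,-0.5],"angular":[0,0,0]},
  {"fingers":0.55,"slide":[0,0,-0.5],"angular":[0,0,0]},
  {"fingers":0.55,"slide":[0,0,-0.5],"angular":[0,0,0]},
  {"fingers":0.55,"slide":[0,0,-0.5],"angular":[0,0,0]},
])

```text
clock: 20.95
tcp_pos: [0.5227, -0.1687, 0.0496]
orientation: [-0.0, 0.999, 0.053, -0.0]
wrist_force: [-0.2, -0.6, 0.1]
finger_gap: 0.0381
grip_force: 0.0
```

Request:
jog_arm([
  {"fingers":0.55,"slide":[0,0,-5],"angular":[0,0,0]},
  {"fingers":0.55,"slide":[0,0,-15],"angular":[0,0,0]},
  {"fingers":0.55,"slide":[0,0,-30],"angular":[0,0,0]},
  {"fingers":0.55,"slide":[0,0,-50],"angular":[0,0,0]},
  {"fingers":0.55,"slide":[0,0,-80],"angular":[0,0,0]},
  {"fingers":0.55,"slide":[0,20,-110],"angular":[0,0,0]},
  {"fingers":0.55,"slide":[0,60,-140],"angular":[0,0,0]},
  {"fingers":0.55,"slide":[0,100,-160],"angular":[0,0,0]},
  {"fingers":0.55,"slide":[0,140,-160],"angular":[0,0,0]},
  {"fingers":0.55,"slide":[0,140,-160],"angular":[0,0,0]},
])

```text
clock: 21.78
tcp_pos: [0.539, -0.3145, 0.2132]
orientation: [0.003, 0.999, 0.051, 0.003]
wrist_force: [-0.2, -0.2, 0.2]
finger_gap: 0.0387
grip_force: 0.0
```

```bash
python3 tool.py; python3 - <<'E'
from h import *
np.set_printoptions(precision=1,suppress=True)
p=read_camera("top");q=read_camera("side")
a=cv2.resize(p["color"][160:280,140:320],(400,267),interpolation=cv2.INTER_CUBIC)
b=cv2.resize(q["color"][140:290,130:330],(800,600),interpolation=cv2.INTER_CUBIC)
b[333:,:400]=a;cv2.imwrite("pics/f7.png",b[:,:,::-1])
for t in("tray_grip","tray_nose","tray","lime"):
    r=tip_of(t,q);r2=tip_of(t,p)
    if r: print(t,r[0]["p"],r[0]["point"])
    if r and r2: X=tri([ray(q,r[0]["point"]),ray(p,r2[0]["point"])]);print(t,X*1000,st(X))
E
```

```text
tcp [ 539.  -314.5  213.2] head 95.82459462619447 z [ 0. -0. -1.] F [-0.2 -0.2  0.2] t [0. 0. 0.] 21.7833 0.0 38.66089056925757
tray_grip 0.76 [219.2, 211.0]
tray_grip [ 521.5 -165.8   63.3] [-174.7   14.6   63.3]
tray_nose 0.51 [210.0, 200.9]
lime 0.68 [214.2, 199.2]
lime [549.1 100.6 -39.1] [ 87.2 -41.1 -39.1]
```

View pics/f7.png

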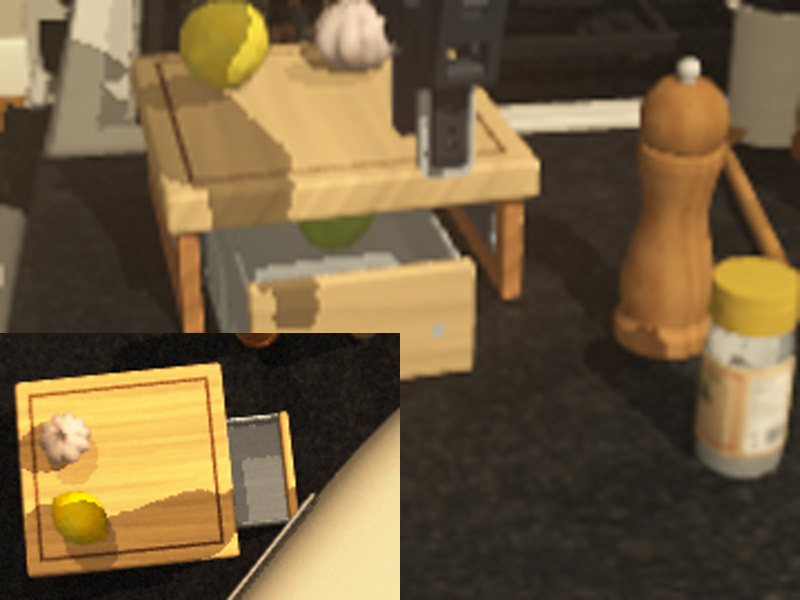

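The final view shows the tray under the board, with its panel (bottom at about (400,375)) some 60 mm outside the edge, and the lime in it at (335,225). The lemon, garlic, mill and jar are undisturbed. The height at release matches feet on the channel floor (about 5 mm).

```bash
python3 -c "
from workcell import *
print(hand_in())"
```

```text
the job is handed in; nothing more can be done
None
```

The tray, with the lime in it, is back under the board behind the sill, level going by the forces and heights I measured. The job was handed in at about 22 s of the 72 s allowed, and the verdict was not shown.

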